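# Set the depth stop of a bench press on a transformer core

### The job

Loosen the clamp lever on the small press stand, gently lower the stop rod by its knob until its rubber foot bears lightly on the transformer core in the nest (its height differs from unit to unit; never press it with more than about 1 kg), then swing the clamp lever back to lock the rod firmly there. The foot must still bear on the core when you let go; do not shift the part in its nest, and leave the other things on the bench alone.

Things in the scene. Friction and masses are not known exactly. Their poses are not given: they have to be found in the camera images.
- stand: Grey press stand, fixed to the bench, at varied yaw. Origin on the bench under the stop rod's axis; x points from rod to column, z up. Base plate 200 x 150 x 15 mm (x -70 to +130 mm). A 50 x 60 mm column at x = +95 mm carries a head (150 x 64 mm, 115 to 155 mm above the bench) over the nest. A 6 mm high fence surrounds the part with about 10 mm play.
- stop (a joint): How far the stop rod is lowered from its top position, m (0 to 0.060); starts at 0 to 0.02. A 16 mm square steel bar that slides upright through the head. Unclamped it is stiff: it stays where it is left, takes about 3 N to push down and 9 N to pull up. Clamped it holds against 25 N.
- stop_knob (a point): Centre of the black round knob on top of the stop rod: 30 mm diameter, 26 mm tall (13 mm above and below this point). It moves with the rod; 254 mm above the bench when stop is 0.
- nose: Rubber foot at the lower end of the stop rod, a disc of 20 mm diameter. Origin: centre of its underside, 105 mm above the bench when stop is 0 and it is not pressed. It is sprung: it gives way upward by up to 2 mm into the rod, about 4 N per mm after the first 0.6 N, then it is solid.
- clamp (a joint): Angle of the clamp lever, rad, 0 (fully loose, end stop) to 1.5 (fully locked, end stop); grows counterclockwise seen from above. Its cam bites on the rod from about 0.9: below 0.8 the rod is free, above 1.2 locked. Starts locked, at 1.3 to 1.45. It stays where it is left; it takes 2 N at the pin when loose, up to about 10 N when biting.
- clamp_pivot (a point): Fixed upright axis on which the clamp lever turns, on top of the head, 156 mm above the bench, 21 mm from the rod axis in the stand's -y direction.
- clamp_pin (a point): Centre of the top end of the lever's upright black round pin, 16 mm diameter, 58 mm tall (166 to 224 mm above the bench), 100 mm from the pivot axis. Seen from above, the direction from pivot to pin makes an angle of 3.403 rad (195 degrees) + clamp with the stand's x axis, counterclockwise.
- part: The part in the nest: open black plastic tray 70 x 56 x 26 mm, loose on the base plate, with a dark steel transformer core (48 x 40 mm, flat top, two copper bands) standing out of it, 0.5 kg in all. Origin: centre of the tray's underside. The core's top is 39 to 51 mm above it, different for each unit: find it by touch. Do not shift the part by more than 8 mm.
- spare: Bystander: a second tray with core, 70 x 56 x 26 mm. Origin at its underside. Leave it alone.
- spool: Bystander: metal spool 60 mm diameter, 40 mm high, standing. Origin at its underside. Leave it alone.
- driver: Bystander: screwdriver lying on the bench. Leave it alone.
Not all that is in view belongs to the job. What is shaped like the part but green or purple is not meant.

How it is judged:
By the outcome, as a careful person would: the job done as asked, in the order asked, and still so for the second after the job is handed in, with the robot touching nothing.
It also fails if it takes over 72 s, if anything falls off the work surface, if the arm or the gripper's body presses on something with over 40 N, if the wrist force passes 120 N, or if a joint passes its speed limit or range.

### The arm

A 6-joint arm with a two-finger parallel gripper is mounted at the origin on the work surface. World frame = base frame: x ahead of the robot, y to its left, z up, the work surface at z = 0. Lengths are in m, angles in rad, forces in N, time in s.
With the tool pointing down it reaches from about 0.35 to 0.775 m from the base axis. Payload 7.3 kg.
Tool frame: the origin (TCP) lies at the centre of the arm's flange, where the gripper is bolted on; the fingertips stand 178 mm ahead of it and the grasp point (between the pads) lies 159 mm ahead of it (tip_extent is the distance from the TCP to the fingertips, in m); z points along the fingers, y is the line along which they close (so a half turn about z gives the same grasp; the last joint's range is limited). The gripper opens to 92 mm and grips with 3 to 60 N. Pads are 19 mm wide; open, the fingers measure 130 mm over their backs; the gripper's body (75 mm by 190 mm) begins 47 mm behind the grasp point.
Start: joints at [1.028, 0.342, 1.524, -0, 1.275, -0.146], TCP at [0.203, 0.484, 0.405] pointing down, gripper open.
Joint ranges: [-2.53, 2.53], [-0.77, 2.02], [0.04, 2.7], [-1, 4.14], [0.28, 2.66], [-3.11, 3.11]. Speed limits (rad/s): [2.57, 2.57, 3.14, 3.14, 3.14, 3.14].

### API

Orientations are given as [roll, pitch, yaw] about the fixed x, y, z axes, in that order (R = Rz(yaw) Ry(pitch) Rx(roll)).
In Python, from cell import * gives the robot as it stands.
- The arm moves only by the tool arm_command, never from a script. Its arguments are lists of equal length, an entry for each row: "xyz": the shift along the world's x, y, z in mm, a list of three; "spin": the turn about the world's z in degrees. In form: {"xyz": [[tx, ty, tz], ...], "spin": [spin, ...]}. A call has 1 to 20 rows; each row shifts and turns the commanded pose from where the row before left it; what a row does not reach is not made up. A row lasts 1/10 s, in which the tool goes at most 50 mm and 8.59 degrees, less where a joint would pass 70% of its speed; a pose out of reach is approached as far as the arm can. A call with a gripper value outside its range is refused whole. "jaw" is the opening, from -1 (shut) to 1 (fully open), set as the call begins (left out, the last holds). The fingers move at their own pace and stop on an object; "squeeze" is the grip in N (left out, the last holds). Time passes only in rows, so rows that do not move let the fingers close. It gives the time, the measured TCP pose, the force, the opening and the grip force at its end, in the units of the state.
- observe(): the state, without advancing time (a new reading comes with each control period).
- read_camera(name): name is "side" or "top" or "wrist"; returns a dict with "img" (480x640x3 uint8, red, green, blue), "depth" (480x640 float32, m along the optical axis (not along the pixel's ray), 0 where there is no reading), "fx", "fy", "cx", "cy" (pixels), "dist_coeffs" ([k1, k2, p1, p2, k3] as OpenCV has them; the pictures are not rectified), "world_from_camera" (4x4, takes a point from camera to world coordinates). Camera axes: x right, y up, looking along -z (the intrinsics and any distortion apply to the point x, -y, -z); pixel columns grow to the right and rows downward; lengths in m; the calibration is good to about 2 mm. A picture is of the moment at which its call begins.
- hand_in(): hands the job in; it is judged then, once.
The state is a dict: "time": time; "qpos": joint angles; "qvel": joint speeds; "joint_efforts": joint torques, N m; "tool_pos": TCP position; "tool_rot": TCP orientation; "contact_force": force on the tool from outside, world axes, zero at the start; "torque": the same for the moment, N m; "opening": finger opening in m; "grip_force": force on a finger pad.
Only numpy, scipy, OpenCV 4.12 (cv2) and the standard library are available. Lean on these libraries where they do the work, as an engineer would, in place of code of your own. Each camera call takes 0.05 s, during which the arm holds its last target. There are 200 camera calls.

## Working session

There is one attempt and no reset: what is moved stays moved. The work goes in short steps, Python scripts to look and compute and a tool call to move; the robot and the scene stay as the last step left them, time stands still between calls to the robot, and variables do not carry over. Pictures are saved under pics/ and viewed, at most 10 in all, crops included, and the job is handed in when it is done.

Besides the shell and the picture viewer there is one more tool, called after ">>>" as a command line: name --pt "numbers of a row" for each row, then --argument value for the rest. arm_command: Moves the arm, as the interface text tells. Its arguments: {"type":"object","properties":{"xyz":{"type":"array","items":{"type":"array","items":{"type":"number"}}},"spin":{"type":"array","items":{"type":"number"}},"jaw":{"type":"number"},"squeeze":{"type":"number"}},"required":["xyz","spin"]}

```bash
mkdir -p pics; cat > h.py <<'E'
from cell import *
import numpy as np, cv2
def K(c): return np.array([[c['fx'],0,c['cx']],[0,c['fy'],c['cy']],[0,0,1.]])
def ray(c,uv):
    p=cv2.undistortPoints(np.array([[uv]],float),K(c),np.array(c['dist_coeffs']))[0,0]
    M=np.array(c['world_from_camera']); d=M[:3,:3]@np.array([p[0],-p[1],-1.]); return M[:3,3],d
def onz(c,uv,z):
    o,d=ray(c,uv); return o+d*(z-o[2])/d[2]
def dep(c,uv):
    o,d=ray(c,uv); return o+d*c['depth'][int(round(uv[1])),int(round(uv[0]))]
def cross(r1,r2):
    (o1,d1),(o2,d2)=r1,r2; A=np.stack([d1,-d2],1); s=np.linalg.lstsq(A,o2-o1,rcond=None)[0]
    a,b=o1+d1*s[0],o2+d2*s[1]; return (a+b)/2,np.linalg.norm(a-b)
def proj(c,P):
    M=np.linalg.inv(np.array(c['world_from_camera'])); q=M[:3,:3]@np.array(P)+M[:3,3]
    return cv2.projectPoints(np.array([[q[0],-q[1],-q[2]]]),np.zeros(3),np.zeros(3),K(c),np.array(c['dist_coeffs']))[0][0,0]
E
python3 - <<'E'
from h import *
import pickle
print(observe())
for n in('top','side'):
    c=read_camera(n); pickle.dump(c,open(n+'.pkl','wb')); cv2.imwrite(f'pics/{n}0.png',c['img'][:,:,::-1]); print(n,np.round(c['world_from_camera'],3),c['fx'],c['dist_coeffs'])
E
```

```text
{'time': 0.0, 'qpos': array([ 1.02800183e+00,  3.42740503e-01,  1.52502390e+00, -1.05765672e-05,
        1.27540916e+00, -1.45993228e-01]), 'qvel': array([-0.00028332,  0.0007651 , -0.00045571, -0.00034087,  0.00013198,
        0.00028236]), 'joint_efforts': array([ 2.70572364e-04, -4.31245279e+01, -2.44220781e+01,  7.16474955e-02,
        5.59645495e-02, -1.53433466e-04]), 'tool_pos': array([0.20280341, 0.48410037, 0.40403312]), 'tool_rot': array([-3.14002710e+00, -2.19975692e-04,  2.74479430e+00]), 'contact_force': array([-0.28534569,  1.1473783 , -0.14519084]), 'torque': array([-0.03060013,  0.02587617, -0.03562481]), 'grip_force': 0.0, 'opening': 0.09166424575600485}
top [[ 0.015  0.988 -0.153  0.334]
 [-1.     0.016  0.005  0.018]
 [ 0.008  0.153  0.988  1.344]
 [ 0.     0.     0.     1.   ]] 542.0708494221503 [-0.11787358  0.          0.          0.          0.        ]
side [[ 0.742  0.496 -0.451  0.039]
 [-0.67   0.532 -0.518 -0.513]
 [-0.017  0.686  0.727  0.91 ]
 [ 0.     0.     0.     1.   ]] 518.3483091850234 [-0.04923063  0.          0.          0.          0.        ]
```

View pics/top0.png

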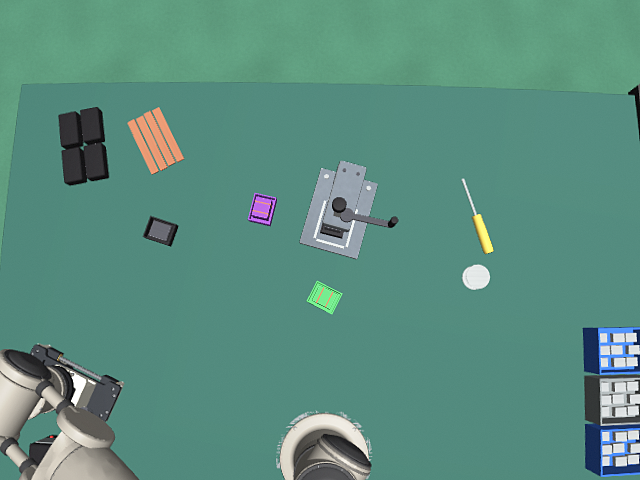

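View pics/side0.png

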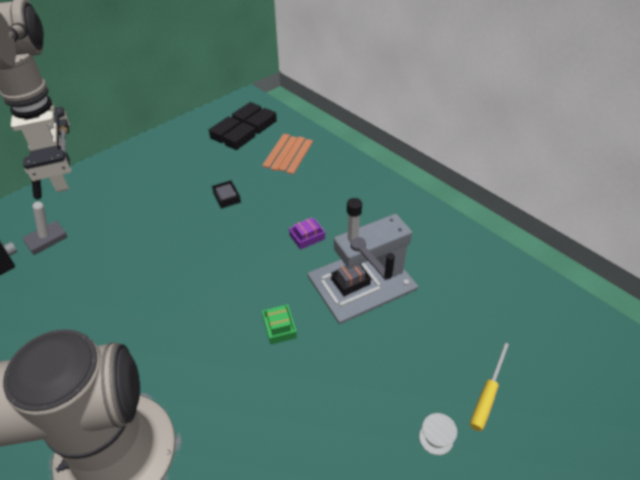

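Top view: knob at about (339,205), lever pin top at (393,222), and the head's column end points up the picture. Side view: knob top at about (354,204), pin top at (390,257).

```bash
python3 - <<'E'
from h import *
import pickle
t=pickle.load(open('top.pkl','rb'));s=pickle.load(open('side.pkl','rb'))
def blobs(c,box,thr=45):
    x0,y0,x1,y1=box; g=c['img'][y0:y1,x0:x1].max(2); m=(g<thr).astype(np.uint8)
    n,l,st,ce=cv2.connectedComponentsWithStats(m)
    for i in range(1,n):
        if st[i,4]>15: print(st[i,:2]+[x0,y0],st[i,2:],np.round(ce[i]+[x0,y0],1), np.round(dep(c,ce[i]+[x0,y0]),3))
print('top');blobs(t,(290,150,410,270)); print('side');blobs(s,(305,190,425,320))
# base plate rectangle in top at z=.015 via depth
H,W=480,640
def pts(c,box):
    x0,y0,x1,y1=box
    u=np.array([(a,b) for b in range(y0,y1) for a in range(x0,x1)],float)
    p=cv2.undistortPoints(u[:,None],K(c),np.array(c['dist_coeffs']))[:,0]; M=np.array(c['world_from_camera'])
    d=np.c_[p[:,0],-p[:,1],-np.ones(len(p))]*c['depth'][y0:y1,x0:x1].reshape(-1,1)
    return u,d@M[:3,:3].T+M[:3,3]
u,P=pts(t,(280,140,400,275))
for lo,hi in((.008,.024),(.145,.165),(.195,.235),(.236,.28)):
    m=(P[:,2]>lo)&(P[:,2]<hi); q=P[m]
    if len(q)>5: print(lo,len(q),np.round(q.mean(0),4), np.round(q.min(0),3),np.round(q.max(0),3),[np.round(v,4) if not np.isscalar(v) else v for v in cv2.minAreaRect(q[:,:2].astype(np.float32)*1000)])
big=np.concatenate([cv2.resize(c['img'][y:y+110,x:x+110],(396,396),interpolation=cv2.INTER_CUBIC) for c,x,y in((t,295,155),(s,305,195))],1)
cv2.imwrite('pics/z.png',big[:,:,::-1])
E
```

```text
top
[332 204] [14  9 35] [337.5 209.5] [ 0.551 -0.017  0.258]
[388 219] [ 8  9 38] [390.8 223.7] [ 0.533 -0.134  0.204]
[320 232] [22  6 32] [330.5 234.5] [ 0.533 -0.008  0.036]
side
[347 203] [ 14  13 120] [353.5 210.1] [ 0.555 -0.03   0.251]
[385 257] [  9  21 141] [388.7 267. ] [ 0.532 -0.143  0.204]
[332 272] [ 38  23 268] [349.5 283.9] [ 0.55  -0.033  0.04 ]
0.008 2872 [ 0.5787 -0.0217  0.015 ] [ 0.441 -0.17   0.008] [0.778 0.118 0.024] [array([600.1366, -39.2884]), array([368.6377, 250.1996]), 14.211617469787598]
0.145 1574 [ 0.6111 -0.0389  0.1545] [ 0.527 -0.135  0.145] [0.688 0.011 0.165] [array([597.4075, -76.075 ]), array([146.9627, 153.3623]), 74.99288940429688]
0.195 67 [ 0.5393 -0.1264  0.2173] [ 0.531 -0.144  0.195] [ 0.559 -0.012  0.227] [array([551.0179, -78.9541]), array([135.0617,  15.3832]), 78.05003356933594]
0.236 183 [ 0.5626 -0.0198  0.2557] [ 0.549 -0.035  0.237] [ 0.578 -0.006  0.263] [array([563.8431, -20.1866]), array([27.7854, 29.1136]), 51.542842864990234]
```

View pics/z.png

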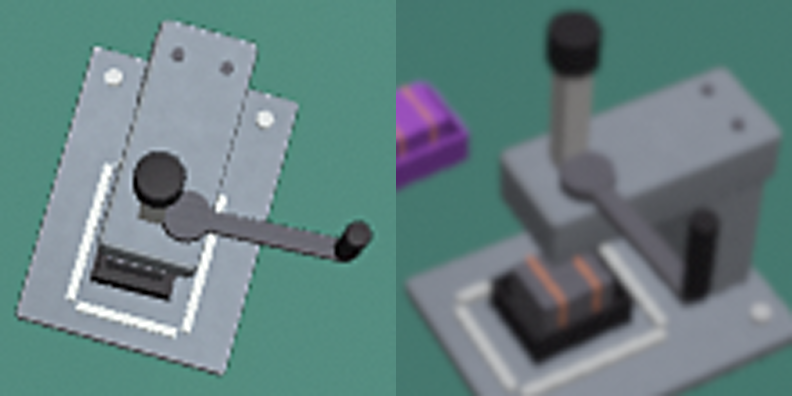

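The zoom shows the knob top circle at about (338.9,204.2) in top and (354.7,202.8) in side. The pin top is at (394.6,220) and (390.8,255), and the head's far corners are at (340.8,161) and (366.4,168) in top.

```bash
python3 - <<'E'
from h import *
import pickle
t=pickle.load(open('top.pkl','rb'));s=pickle.load(open('side.pkl','rb'))
f=lambda x,y,a,b:(x/3.6+a,y/3.6+b)
L=lambda x,y:f(x,y,295,155); R=lambda x,y:f(x-396,y,305,195)
print('knobtop',cross(ray(t,L(158,176)),ray(s,R(575,28))))
print('pintop',cross(ray(t,L(358,234)),ray(s,R(705,216))))
print('headcorners',onz(t,L(165,22),.155),onz(t,L(257,47),.155))
print('base',[np.round(onz(t,L(*p),.015),4) for p in((97,46),(298,103),(223,375),(17,317))])
m=cv2.inRange(t['img'],(0,0,0),(255,255,255))
a,b=onz(t,L(165,22),.155),onz(t,L(257,47),.155); d=b-a; yaw=np.arctan2(d[1],d[0])+np.pi/2;print(np.degrees(yaw))
B=[onz(t,L(*p),.015) for p in((97,46),(298,103),(223,375),(17,317))]
ex=(B[0]+B[1]-B[2]-B[3])/2; y2=np.arctan2(ex[1],ex[0]);print(np.degrees(y2),np.linalg.norm(ex)); c=sum(B)/4; x=np.array([np.cos(y2),np.sin(y2)]);print('origin from base',c[:2]-.03*x)
m=(a+b)/2; print('from head',m)
E
```

```text
knobtop (array([ 0.56435787, -0.02081457,  0.25740936]), np.float64(0.002689320970155671))
pintop (array([ 0.53806089, -0.13889158,  0.22776592]), np.float64(0.002514204015285484))
headcorners [ 0.68419907 -0.02708141  0.155     ] [ 0.66897017 -0.08525293  0.155     ]
base [array([0.707 , 0.0153, 0.015 ]), array([ 0.6683, -0.1263,  0.015 ]), array([ 0.476 , -0.0746,  0.015 ]), array([0.5138, 0.0673, 0.015 ])]
-14.670404246394083
-15.061561887328915 0.1996267987392062
origin from base [ 0.56231352 -0.02179692]
from head [ 0.67658462 -0.05616717  0.155     ]
```

>>> arm_command --pt "0 0 28" --pt "0 0 28" --pt "22.3 -41.5 0" --pt "22.3 -41.5 0" --pt "22.3 -41.5 0" --pt "22.3 -41.5 0" --pt "22.3 -41.5 0" --pt "22.3 -41.5 0" --pt "22.3 -41.5 0" --pt "22.3 -41.5 0" --pt "22.3 -41.5 0" --pt "22.3 -41.5 0" --pt "22.3 -41.5 0" --pt "22.3 -41.5 0" --pt "22.3 -41.5 0" --pt "22.3 -41.5 0" --pt "22.3 -41.5 0" --pt "0 0 0" --pt "0 0 0" --spin '[0,0,-5.3,-5.3,-5.3,-5.3,-5.3,-5.3,-5.3,-5.3,-5.3,-5.3,-5.3,-5.3,-5.3,-5.3,-5.3,0,0]' --jaw -0.3 --squeeze 15

```text
time: 2.0
tool_pos: [0.5374, -0.139, 0.4596]
tool_rot: [-3.139, -0.001, 1.356]
contact_force: [-0.7, 1.4, -0.3]
opening: 0.0319
grip_force: 0.0
```

```bash
python3 - <<'E'
from h import *
import pickle
c=read_camera('wrist'); pickle.dump(c,open('w1.pkl','wb')); cv2.imwrite('pics/w1.png',c['img'][:,:,::-1])
o=observe();print(o['tool_pos'],o['tool_rot'],o['qpos'],o['contact_force'],o['opening'],o['time'])
print(np.round(c['world_from_camera'],3),c['fx'])
for P in((.538,-.139,.226),(.564,-.021,.26)): print(proj(c,P))
E
```

```text
[ 0.53713561 -0.1380225   0.46009999] [-3.13997138e+00 -7.03273174e-04  1.35767394e+00] [-3.89822640e-01  3.62190549e-01  1.34066290e+00  4.10814417e-04
  1.44045887e+00 -1.76754567e-01] [-0.85863568  0.38970936  0.56888811] 0.032246847421429546 2.05
[[ 0.977  0.205  0.056  0.552]
 [-0.212  0.946  0.246 -0.073]
 [-0.003 -0.252  0.968  0.439]
 [ 0.     0.     0.     1.   ]] 418.2512613406126
[324.47112602 261.77497969]
[325.66603398 -10.13950974]
```

View pics/w1.png

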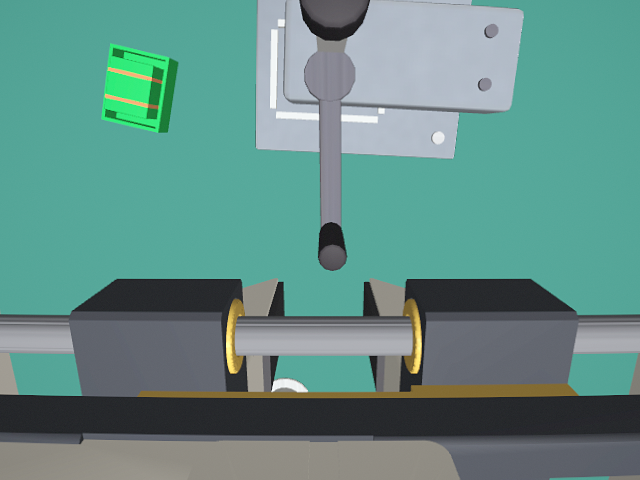

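The wrist view shows the pin top at (332,258), against (324,262) projected from the outer cameras. So the pin is about 4 mm further in +x than estimated. It sits between the fingers, whose midline is at about column 324.

```bash
python3 - <<'E'
from h import *
import pickle
c=pickle.load(open('w1.pkl','rb'));t=pickle.load(open('top.pkl','rb'));s=pickle.load(open('side.pkl','rb'))
print('pin wrist@.224',onz(c,(332,258),.224), cross(ray(c,(332,258)),ray(s,(390.8,255))), cross(ray(c,(332,258)),ray(t,(394.4,220))))
print('pivot',onz(c,(330,74),.166))
E
```

```text
pin wrist@.224 [ 0.5422655  -0.13839709  0.224     ] (array([ 0.54196528, -0.1379266 ,  0.22448987]), np.float64(0.0008981170684119815)) (array([ 0.54094766, -0.14143863,  0.21045777]), np.float64(0.002477338854425068))
pivot [ 0.56284272 -0.04026405  0.166     ]
```

>>> arm_command --pt "4 0 -40" --pt "0 0 -40" --pt "0 0 -15" --pt "0 0 -12" --pt "0 0 0" --spin '[0,0,0,0,0]'

```text
time: 2.55
tool_pos: [0.5409, -0.1371, 0.353]
tool_rot: [-3.14, -0.0, 1.359]
contact_force: [-0.4, 0.4, -0.4]
opening: 0.032
grip_force: 0.0
```

>>> arm_command --pt "-6.8 1.6 0" --pt "-6.6 2.1 0" --pt "-6.5 2.6 0" --pt "-6.2 2.9 0" --pt "-6.1 3.5 0" --spin '[-4,-4,-4,-4,-4]'

```text
time: 3.05
tool_pos: [0.5096, -0.1252, 0.3554]
tool_rot: [3.137, -0.001, 1.006]
contact_force: [4.0, -0.8, -2.2]
opening: 0.0317
grip_force: 1.6
```

>>> arm_command --pt "-5.8 3.8 0" --pt "-5.5 4.2 0" --pt "-5.2 4.6 0" --pt "-4.9 5 0" --pt "-4.5 5.3 0" --pt "-4.1 5.5 0" --pt "-3.7 5.9 0" --pt "-3.3 6.1 0" --pt "-2.9 6.3 0" --pt "-2.5 6.5 0" --pt "-1.9 6.7 0" --pt "0 0 0" --spin '[-4,-4,-4,-4,-4,-4,-4,-4,-4,-4,-4,0]'

```text
time: 4.25
tool_pos: [0.4648, -0.0649, 0.3554]
tool_rot: [3.14, -0.003, 0.241]
contact_force: [-0.6, -0.9, 0.4]
opening: 0.0325
grip_force: 0.0
```

>>> arm_command --pt "0 0 35" --pt "0 0 45" --pt "0 0 35" --pt "0 0 0" --pt "0 0 0" --spin '[0,0,0,0,0]' --jaw -1

```text
time: 4.75
tool_pos: [0.4647, -0.0656, 0.4699]
tool_rot: [3.14, -0.002, 0.242]
contact_force: [-0.6, 0.5, -0.7]
opening: 0.0009
grip_force: 0.0
```

```bash
python3 - <<'E'
from h import *
import pickle
c=read_camera('wrist'); pickle.dump(c,open('w2.pkl','wb'));s=read_camera('side')
o=observe();print(o['tool_pos'],o['tool_rot'],o['contact_force'],o['opening'])
print(np.round(c['world_from_camera'],3))
for P in((.564,-.021,.26),(.567,-.020,.26)): print(proj(c,P))
big=np.concatenate([c['img'][:, :],cv2.resize(s['img'][185:325,310:430],None,fx=1,fy=1)[:140]],1) if 0 else c['img']
big=big.copy(); z=cv2.resize(s['img'][190:310,320:410],(180,240),interpolation=cv2.INTER_CUBIC); big[240:,460:]=z
cv2.imwrite('pics/w2.png',big[:,:,::-1])
E
```

```text
[ 0.46458552 -0.06557206  0.46804389] [-3.14093914e+00  1.15783848e-03  2.41305427e-01] [-0.24153891 -0.03960661 -0.38915744] 0.0003987270275469705
[[ 0.24   0.94   0.243  0.531]
 [-0.971  0.232  0.062 -0.05 ]
 [ 0.002 -0.251  0.968  0.449]
 [ 0.     0.     0.     1.   ]]
[274.82050206  36.75462983]
[274.03985461  28.66789861]
```

View pics/w2.png

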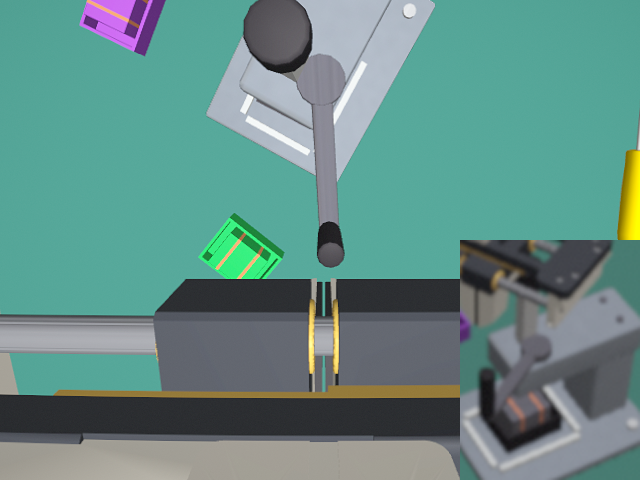

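Wrist view: knob top is centred near (278,33), within a few px of its projection. The lever is swung round, with the pin at (330,254).

```bash
python3 - <<'E'
from h import *
import pickle
c=pickle.load(open('w2.pkl','rb'))
p=onz(c,(330,254),.224);print(p, np.degrees(np.arctan2(p[1]+.0405,p[0]-.5615))%360-180)
for z in(.257,.262):print(onz(c,(278,33),z))
E
```

```text
[ 0.46759574 -0.06973498  0.224     ] 17.29280066857541
[ 0.56629866 -0.02153331  0.257     ]
[ 0.56537793 -0.02226816  0.262     ]
```

>>> arm_command --pt "33.5 15 0" --pt "33.5 15 0" --pt "33.5 14.6 -10" --pt "0 0 -10" --pt "0 0 -1" --pt "0 0 0" --pt "0 0 0" --spin '[0,0,0,0,0,0,0]' --squeeze 20

```text
time: 5.55
tool_pos: [0.5648, -0.0215, 0.4483]
tool_rot: [3.141, -0.0, 0.24]
contact_force: [-0.6, 0.5, 0.3]
opening: 0.0002
grip_force: 0.0
```

>>> arm_command --pt "0 0 -2" --pt "0 0 -2" --pt "0 0 -2" --pt "0 0 -2" --pt "0 0 -2" --spin '[0,0,0,0,0]'

```text
time: 6.05
tool_pos: [0.5653, -0.0211, 0.4376]
tool_rot: [3.141, 0.0, 0.24]
contact_force: [0.8, -0.7, -0.6]
opening: 0.0003
grip_force: 0.0
```

>>> arm_command --pt "0 0 -2" --pt "0 0 -2" --pt "0 0 -2" --pt "0 0 -2" --pt "0 0 -2" --spin '[0,0,0,0,0]'

```text
time: 6.55
tool_pos: [0.5653, -0.0211, 0.4277]
tool_rot: [3.141, -0.0, 0.24]
contact_force: [-0.4, 0.3, 3.0]
opening: 0.0007
grip_force: 1.6
```

>>> arm_command --pt "0 0 -2" --pt "0 0 -2" --pt "0 0 -2" --pt "0 0 -2" --pt "0 0 -2" --pt "0 0 -2" --pt "0 0 -1" --spin '[0,0,0,0,0,0,0]'

```text
time: 7.25
tool_pos: [0.5654, -0.0211, 0.4145]
tool_rot: [3.142, 0.0, 0.24]
contact_force: [-0.7, 0.8, 2.3]
opening: 0.0006
grip_force: 1.6
```

>>> arm_command --pt "0 0 -0.6" --pt "0 0 -0.6" --pt "0 0 -0.6" --spin '[0,0,0]'

```text
time: 7.55
tool_pos: [0.5654, -0.0211, 0.4129]
tool_rot: [3.141, -0.0, 0.24]
contact_force: [-1.1, 0.3, 3.7]
opening: 0.0004
grip_force: 1.6
```

>>> arm_command --pt "0 0 -0.6" --pt "0 0 -0.6" --spin '[0,0]'

```text
time: 7.75
tool_pos: [0.5654, -0.0211, 0.4117]
tool_rot: [3.141, -0.0, 0.24]
contact_force: [-0.9, 0.9, 3.8]
opening: 0.0006
grip_force: 1.6
```

>>> arm_command --pt "0 0 -0.6" --pt "0 0 -0.6" --spin '[0,0]'

```text
time: 7.95
tool_pos: [0.5654, -0.0211, 0.4105]
tool_rot: [3.142, -0.0, 0.24]
contact_force: [-1.6, 0.0, 2.6]
opening: 0.0005
grip_force: 1.6
```

>>> arm_command --pt "0 0 -0.7" --pt "0 0 -0.7" --pt "0 0 -0.7" --spin '[0,0,0]'

```text
time: 8.25
tool_pos: [0.5654, -0.0211, 0.4084]
tool_rot: [3.141, -0.0, 0.24]
contact_force: [-0.7, 0.9, 3.6]
opening: 0.0001
grip_force: 1.6
```

>>> arm_command --pt "0 0 -0.6" --pt "0 0 0" --spin '[0,0]'

```text
time: 8.45
tool_pos: [0.5654, -0.0211, 0.4077]
tool_rot: [3.142, 0.0, 0.24]
contact_force: [-0.7, -0.1, 1.9]
opening: 0.0003
grip_force: 1.0
```

>>> arm_command --pt "0 0 -0.6" --pt "0 0 0" --spin '[0,0]'

```text
time: 8.65
tool_pos: [0.5654, -0.0211, 0.4072]
tool_rot: [3.142, 0.0, 0.24]
contact_force: [-0.5, 0.0, 2.4]
opening: 0.0005
grip_force: 1.1
```

>>> arm_command --pt "0 0 -0.6" --pt "0 0 -0.6" --spin '[0,0]'

```text
time: 8.85
tool_pos: [0.5654, -0.0211, 0.406]
tool_rot: [3.141, -0.0, 0.24]
contact_force: [-0.7, 0.8, 2.8]
opening: 0.0003
grip_force: 1.6
```

>>> arm_command --pt "0 0 -0.6" --pt "0 0 -0.6" --spin '[0,0]'

```text
time: 9.05
tool_pos: [0.5654, -0.0211, 0.4048]
tool_rot: [3.142, -0.0, 0.24]
contact_force: [-1.1, 0.1, 2.7]
opening: 0.0007
grip_force: 1.6
```

>>> arm_command --pt "0 0 -0.6" --pt "0 0 -0.6" --spin '[0,0]'

```text
time: 9.25
tool_pos: [0.5654, -0.0211, 0.4036]
tool_rot: [3.142, 0.0, 0.24]
contact_force: [-0.9, 0.3, 3.0]
opening: 0.0005
grip_force: 1.6
```

>>> arm_command --pt "0 0 -0.6" --pt "0 0 -0.6" --spin '[0,0]'

```text
time: 9.45
tool_pos: [0.5654, -0.0211, 0.4024]
tool_rot: [3.142, 0.0, 0.24]
contact_force: [-0.9, -0.2, 2.8]
opening: 0.0006
grip_force: 1.6
```

>>> arm_command --pt "0 0 -0.6" --pt "0 0 -0.6" --spin '[0,0]'

```text
time: 9.65
tool_pos: [0.5654, -0.0211, 0.4012]
tool_rot: [3.142, 0.0, 0.24]
contact_force: [-2.3, -0.2, 3.1]
opening: 0.0005
grip_force: 1.6
```

>>> arm_command --pt "0 0 -0.6" --pt "0 0 -0.6" --spin '[0,0]'

```text
time: 9.85
tool_pos: [0.5654, -0.0211, 0.4]
tool_rot: [3.141, 0.0, 0.24]
contact_force: [-0.9, -0.8, 3.2]
opening: 0.0001
grip_force: 1.6
```

>>> arm_command --pt "0 0 -0.6" --pt "0 0 -0.6" --spin '[0,0]'

```text
time: 10.05
tool_pos: [0.5654, -0.0211, 0.3988]
tool_rot: [3.141, 0.0, 0.24]
contact_force: [-1.5, 0.2, 2.9]
opening: 0.0008
grip_force: 1.6
```

>>> arm_command --pt "0 0 -0.6" --pt "0 0 -0.6" --spin '[0,0]'

```text
time: 10.25
tool_pos: [0.5654, -0.0211, 0.3976]
tool_rot: [3.141, 0.0, 0.24]
contact_force: [-0.8, -0.1, 3.3]
opening: 0.0006
grip_force: 1.6
```

>>> arm_command --pt "0 0 -0.6" --pt "0 0 -0.6" --spin '[0,0]'

```text
time: 10.45
tool_pos: [0.5654, -0.0211, 0.3964]
tool_rot: [3.142, 0.0, 0.24]
contact_force: [-0.5, 0.3, 4.3]
opening: 0.0004
grip_force: 1.6
```

>>> arm_command --pt "0 0 -0.6" --spin '[0]'

```text
time: 10.55
tool_pos: [0.5654, -0.0211, 0.3958]
tool_rot: [3.141, -0.0, 0.24]
contact_force: [-1.3, -0.4, 4.0]
opening: 0.0005
grip_force: 2.2
```

>>> arm_command --pt "0 0 -0.5" --spin '[0]'

```text
time: 10.65
tool_pos: [0.5653, -0.0211, 0.3955]
tool_rot: [3.141, -0.0, 0.24]
contact_force: [-2.4, -0.6, 5.7]
opening: 0.0002
grip_force: 2.8
```

>>> arm_command --pt "0 0 -0.3" --pt "0 0 0" --spin '[0,0]'

```text
time: 10.85
tool_pos: [0.5653, -0.0211, 0.3954]
tool_rot: [3.141, -0.0, 0.24]
contact_force: [-1.7, 0.0, 5.5]
opening: 0.0005
grip_force: 2.6
```

>>> arm_command --pt "0 0 10" --pt "0 0 35" --pt "0 0 30" --pt "-33 -16 0" --pt "-33 -16 0" --pt "-32 -15 0" --pt "0 0 0" --pt "0 0 0" --pt "0 0 0" --spin '[0,0,0,0,0,3,0,0,0]' --jaw -0.3 --squeeze 15

```text
time: 11.75
tool_pos: [0.4681, -0.0679, 0.4703]
tool_rot: [3.141, -0.001, 0.292]
contact_force: [0.2, -0.4, -0.2]
opening: 0.032
grip_force: 0.0
```

```bash
python3 - <<'E'
from h import *
import pickle
c=read_camera('wrist');pickle.dump(c,open('w3.pkl','wb'))
o=observe();print(o['tool_pos'],o['tool_rot'],o['contact_force'],o['opening'])
print(proj(c,(.4676,-.0697,.224)),proj(c,(.565,-.021,.2173)))
cv2.imwrite('pics/w3.png',c['img'][:,:,::-1])
E
```

```text
[ 0.46820689 -0.06784775  0.47005651] [ 3.14142388e+00 -4.36537141e-04  2.92817849e-01] [0.53051354 0.23075533 0.40881602] 0.032245031815599005
[324.78699386 257.89302516] [289.26404314  55.75633849]
```

View pics/w3.png

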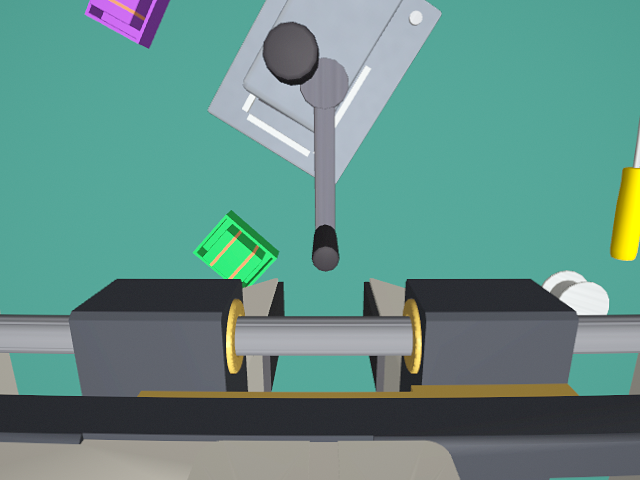

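The wrist view shows the pin top at (325.5,258), centred between the open fingers. The lowered knob is at (291,53), matching a top at 217 mm.

>>> arm_command --pt "0 0 -45" --pt "0 0 -40" --pt "0 0 -20" --pt "0 0 -12" --pt "0 0 0" --spin '[0,0,0,0,0]'

```text
time: 12.3
tool_pos: [0.4677, -0.0676, 0.351]
tool_rot: [-3.139, 0.003, 0.293]
contact_force: [0.1, 0.2, 0.1]
opening: 0.032
grip_force: 0.0
```

>>> arm_command --pt "2.4 -7.1 0" --pt "2.9 -6.9 0" --pt "3.4 -6.6 0" --pt "3.9 -6.3 0" --pt "4.4 -6 0" --pt "4.8 -5.7 0" --pt "5.2 -5.3 0" --pt "5.6 -4.9 0" --pt "6 -4.4 0" --pt "6.3 -4 0" --spin '[4.35,4.35,4.35,4.35,4.35,4.35,4.35,4.35,4.35,4.35]'

```text
time: 13.3
tool_pos: [0.5129, -0.125, 0.3536]
tool_rot: [-3.141, -0.0, 1.055]
contact_force: [-2.1, 2.8, 1.0]
opening: 0.0319
grip_force: 1.2
```

>>> arm_command --pt "6.6 -3.5 0" --pt "6.8 -3 0" --pt "7 -2.4 0" --pt "7.2 -1.9 0" --pt "3.7 -0.7 0" --pt "3.6 -0.7 0" --spin '[4.35,4.35,4.35,4.35,2.2,2.2]'

```text
time: 13.9
tool_pos: [0.5472, -0.137, 0.3536]
tool_rot: [-3.139, -0.0, 1.435]
contact_force: [-5.6, 1.6, 2.6]
opening: 0.0322
grip_force: 3.0
```

>>> arm_command --pt "3.7 -0.4 0" --pt "3.7 -0.4 0" --pt "0 0 0" --spin '[2.2,2.2,0]'

```text
time: 14.2
tool_pos: [0.5549, -0.1379, 0.3536]
tool_rot: [-3.14, -0.0, 1.511]
contact_force: [-2.6, 1.0, 2.6]
opening: 0.0323
grip_force: 1.9
```

Now I back off so the finger is clear, lift away, and look.

>>> arm_command --pt "-4 0 0" --pt "-3 0 0" --pt "0 0 30" --pt "0 0 45" --pt "0 0 40" --pt "-10 -45 0" --pt "-10 -45 0" --pt "0 0 0" --pt "0 0 0" --spin '[0,0,0,0,0,0,0,0,0]'

```text
time: 15.1
tool_pos: [0.5272, -0.229, 0.468]
tool_rot: [3.141, -0.0, 1.507]
contact_force: [-0.4, 0.6, 0.6]
opening: 0.0323
grip_force: 0.0
```

```bash
python3 - <<'E'
from h import *
t=read_camera('top');s=read_camera('side');w=read_camera('wrist')
o=observe();print(o['tool_pos'],o['contact_force'],o['time'])
f=lambda c,x,y:cv2.resize(c['img'][y:y+110,x:x+110],(396,396),interpolation=cv2.INTER_CUBIC)
big=np.concatenate([f(s,305,195),cv2.resize(w['img'][:300],(396,186)) if 0 else cv2.resize(w['img'],(396,396))],1)
cv2.imwrite('pics/e.png',big[:,:,::-1]); import pickle; pickle.dump((t,s,w),open('e.pkl','wb'))
print('pin 1.4 proj wrist',proj(w,(.5615-.0174,-.0405-.0985,.224)))
E
```

```text
[ 0.5278184  -0.22725762  0.46809583] [-0.62185876  0.16871524 -0.85539979] 15.25
pin 1.4 proj wrist [344.19541204  86.90976823]
```

View pics/e.png

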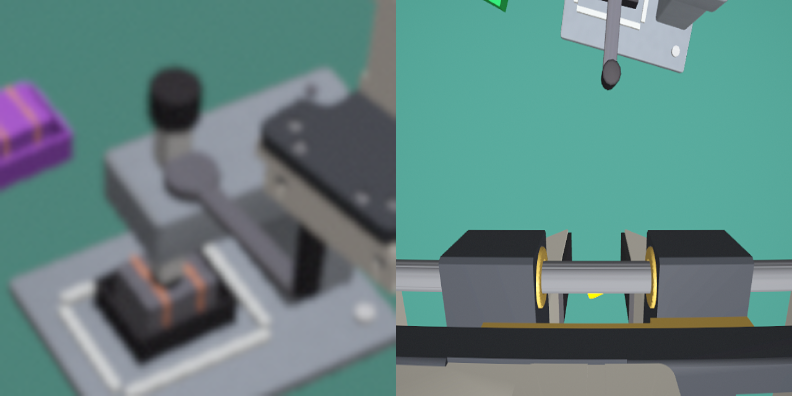

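In the side view, the foot rests on the core, the part sits in its nest and the rod is down. In the wrist view, the pin is at about (349,88) in full-frame pixels, which puts the clamp near 1.42, so it is locked.

```bash
python3 -c "
from cell import *
print(hand_in())"
```

```text
the job is handed in; nothing more can be done
None
```

I loosened the clamp, lowered the stop rod until its foot bore on the core with about 3 N (estimated from the push force), locked the lever at about 1.42 rad and handed the job in at about 15 s; no verdict was returned.

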